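# Put the scoop away in the wide drawer

## Robot

A 7-joint arm with a two-finger parallel gripper is mounted at the origin on the work surface. World frame = base frame: x ahead of the robot, y to its left, z up, the work surface at z = 0. Lengths are in m, angles in rad, forces in N, time in s.
With the tool pointing down it reaches from about 0.35 to 0.9 m from the base axis. Payload 7.2 kg.
Tool frame: the origin (TCP) lies midway between the tips of the shut fingers; the grasp point (between the pads) lies behind it (bot.pinch_z is the z of the grasp point in the tool frame, in m); z points along the fingers, y is the line along which they close (so a half turn about z gives the same grasp; the last joint's range is limited). The gripper opens to 88 mm and grips with 3 to 60 N. Pads are 20 mm wide; open, the fingers measure 115 mm over their backs; the gripper's body (75 mm by 178 mm) begins 61 mm behind the grasp point.
Start: joints at [-1.369, 0.411, -0.013, 1.596, 0.006, 1.134, -0.082], TCP at [0.167, 0.602, 0.223] pointing down, gripper open.
Joint ranges: [-2.95, 2.95], [-0.29, 1.99], [-1.47, 1.44], [0.14, 2.54], [-1.03, 4.17], [0.13, 1.85], [-2.86, 2.86]. Speed limits (rad/s): [2.39, 2.39, 3.01, 3.01, 3.14, 3.14, 3.14].

## Interface

Orientations are given as a unit quaternion [w, x, y, z].
In Python, from plant import bot gives the robot as it stands.
- The arm moves only by the tool play_rows, never from a script. Its argument "plan" is a list of rows, each an object of numbers: "dx", "dy", "dz": the shift along the world's x, y, z in mm; "twist": the turn about the world's z in rad; "claw": the finger opening in mm, from 0 to 87.8. A call has 1 to 20 rows; each row is the pose to reach, as a shift and turn from the pose commanded when the call began; what a row does not reach only later rows make up. A row lasts 1/8 s, in which the tool goes at most 62.5 mm and 10.7 degrees, less where a joint would pass 70% of its speed; a pose out of reach is approached as far as the arm can. A call with a gripper value outside its range is refused whole. The fingers move at their own pace and stop on an object; "force" is the grip in N (left out, the last holds). Time passes only in rows, so rows that repeat a pose let the fingers close. It gives the time, the measured TCP pose, the force, the opening and the grip force at its end, in the units of the state.
- bot.sense(): the state, without advancing time (a new reading comes with each control period).
- bot.snapshot(name): name is "scene" or "top" or "wrist"; returns a dict with "image" (384x512x3 uint8, blue, green, red), "z_map" (384x512 float32, m along the optical axis (not along the pixel's ray), 0 where there is no reading), "fx", "fy", "cx", "cy" (pixels), "k1" (the pictures are not rectified: a ray, as slopes to the right and down, at radius r is drawn at 1 + k1 r^2 times it, then the intrinsics apply), "pose" (4x4, takes a point from camera to world coordinates); the wrist camera has in their place "mount" (4x4, takes a point from camera to tool coordinates, whose origin is the TCP and whose axes are the flange's). Camera axes: x right, y up, looking along -z (the intrinsics and any distortion apply to the point x, -y, -z); pixel columns grow to the right and rows downward; lengths in m; the calibration is good to about 2 mm. A picture is of the moment at which its call begins: read the wrist's pose just before it.
- bot.sign_off(): hands the job in; it is judged then, once.
The state is a dict: "t": time; "joint_positions": joint angles; "joint_velocities": joint speeds; "joint_torque": joint torques, N m; "position": TCP position; "eef_rot": TCP orientation; "force": force on the tool from outside, world axes, zero at the start; "moment": the same for the moment, N m; "finger_gap": finger opening in m; "gripper_force": force on a finger pad.
Only numpy, scipy, OpenCV 4.12 (cv2) and the standard library are available. Lean on these libraries where they do the work, as an engineer would, in place of code of your own. Each camera call takes 0.05 s, during which the arm holds its last target. There are 200 camera calls.

## Task

Pull the wide drawer all the way open by its handle, lay the white scoop flat in it the right way up, then push the drawer fully home without slamming it. Set the scoop down rather than dropping it, and leave the narrow drawer and the brown pot as they are.

Things in the scene. Friction and masses are not known exactly. Their poses are not given: they have to be found in the camera images.
- wide_drawer0 (a joint): Slide of the wide drawer in m: 0 fully home, 0.182 fully open; it slides out of its box towards the robot, along the -x axis of wide_floor. It stays where it is left (about 3 N of friction). Its steel box, fixed to the bench, is 240 wide, 260 deep and 100 high, walls 12 mm thick, open at the front.
- wide_drawer0_handle (a point): Centre of the wide drawer's dark round bar handle, 62 mm above the bench; the bar runs along y, 131 long, 11 thick, on two 8 mm posts 51 mm either side of its centre. Behind it is a gap of 29 mm to the drawer's front plate (234 wide, z 15 to 88 mm), open above and below. Moves with the drawer; x points into the box.
- wide_floor (a point): Middle of the front edge of the wide drawer's inner floor (upper face, 22 mm above the bench), against the front wall. Moves with the drawer; x points into the box, y along the front. The inside spans x 0 to 215 and y -99 to 99 mm, its walls rise 56 mm. The box's top plate (66 to 78 mm above the floor) covers all beyond x = -6 mm + the opening.
- narrow_drawer0_handle (a point): Centre of the bar handle of the narrow drawer, whose steel box stands beside the wide one: also fixed, 130 wide, 260 deep, 100 high. Handle 62 mm above the bench, 30 mm gap behind it; its front plate is 124 mm wide. x axis as for the wide drawer. To be left alone.
- scoop: White plastic scoop, 150 long, 60 wide, 30 high, 90 g. Origin mid-length on its underside; x from handle to blade, z up (open side up). Blade: open tray, x -5 to 75 mm, walls 3 thick, 30 high at the rear, 18 in front. Handle: x -75 to -5 mm, 22 wide (y), its underside 6 and top 22 mm above the scoop's underside; its end stands on the bench.
- scoop_grip (a point): Point on the handle's axis to grip across its 22 mm width: 28 mm from the origin towards the handle's end, 14 mm above the scoop's underside. Same axes as scoop.
- pot: Brown glazed pot, 110 mm across the rim, 80 at the foot, 85 high, standing on the bench; origin at the centre of its underside. To be left alone.

How it is judged:
By the outcome, as a careful person would: the job done as asked, in the order asked, and still so for the second after the job is handed in, with the robot touching nothing.
It also fails if it takes over 72 s, if anything falls off the work surface, if the arm or the gripper's body presses on something with over 40 N, if the wrist force passes 120 N, or if a joint passes its speed limit or range.

## Working session

There is one attempt and no reset: what is moved stays moved. The work goes in short steps, Python scripts to look and compute and a tool call to move; the robot and the scene stay as the last step left them, time stands still between calls to the robot, and variables do not carry over. Pictures are saved under pics/ and viewed, at most 10 in all, crops included, and the job is handed in when it is done.

Besides the shell and the picture viewer there is one more tool, called after "Call:" by a JSON object that holds its "fn" and its "kwargs", one argument or row to a line. play_rows: Moves the arm, as the interface text tells. Its arguments: {"type":"object","properties":{"plan":{"type":"array"},"force":{"type":"number"}},"required":["plan"]}

```bash
mkdir -p pics; ls; cat > h.py <<'E'
import numpy as np, cv2
from plant import bot
def world(s,u,v,pose=None):
    # pixels + z_map -> world points
    P=s["pose"] if pose is None else pose
    u=np.atleast_1d(u).astype(int);v=np.atleast_1d(v).astype(int)
    d=rays(s,u,v); z=s["z_map"][v,u]
    pc=d*z[:,None]
    return pc@P[:3,:3].T+P[:3,3]
def rays(s,u,v):
    K=np.array([[s["fx"],0,s["cx"]],[0,s["fy"],s["cy"]],[0,0,1.]])
    xd=np.stack([(u-s["cx"])/s["fx"],(v-s["cy"])/s["fy"]],1)
    x=xd.copy()
    for _ in range(20): x=xd/(1+s["k1"]*(x**2).sum(1,keepdims=True))
    return np.stack([x[:,0],-x[:,1],-np.ones(len(x))],1)
def onplane(s,u,v,h,pose=None):
    P=s["pose"] if pose is None else pose
    d=rays(s,np.atleast_1d(u),np.atleast_1d(v))@P[:3,:3].T; o=P[:3,3]
    return o+d*((h-o[2])/d[:,2])[:,None]
def cloud(s,pose=None):
    v,u=np.indices(s["z_map"].shape); 
    return world(s,u.ravel(),v.ravel(),pose).reshape(*u.shape,3)
E
python3 - <<'E'
from h import *
for n in("top","scene"):
    s=bot.snapshot(n); cv2.imwrite(f"pics/{n}0.png",s["image"]); np.savez(f"{n}0.npz",**s); print(n,s["pose"].round(3).tolist(),s["fx"],s["k1"],(s["z_map"]>0).mean())
st=bot.sense(); print({k:np.round(v,3) for k,v in st.items()},bot.pinch_z)
E
```

```text
pics
top [[-0.01, 0.989, -0.15, 0.437], [-1.0, -0.007, 0.018, 0.006], [0.017, 0.15, 0.989, 1.363], [0.0, 0.0, 0.0, 1.0]] 493.44221038014206 -0.16620248008578148 0.99603271484375
scene [[-0.349, -0.749, 0.564, 1.175], [0.937, -0.285, 0.202, 0.217], [0.01, 0.599, 0.801, 0.872], [0.0, 0.0, 0.0, 1.0]] 348.76794786020497 -0.048304365045014896 0.9958597819010416
{'t': np.float64(0.1), 'joint_positions': array([-1.369,  0.412, -0.013,  1.597,  0.006,  1.134, -0.082]), 'joint_velocities': array([ 0.001, -0.002,  0.001, -0.002,  0.   , -0.001,  0.001]), 'joint_torque': array([ 2.0000e-03, -5.8910e+01,  6.4400e-01, -2.9171e+01, -5.4000e-02,
        1.5000e-02,  0.0000e+00]), 'position': array([0.166, 0.602, 0.222]), 'eef_rot': array([-0.   ,  0.134,  0.991, -0.001]), 'force': array([-0.151, -0.106,  0.262]), 'moment': array([-0.021, -0.044, -0.079]), 'gripper_force': np.float64(0.0), 'finger_gap': np.float64(0.088)} -0.0187
```

View pics/top0.png

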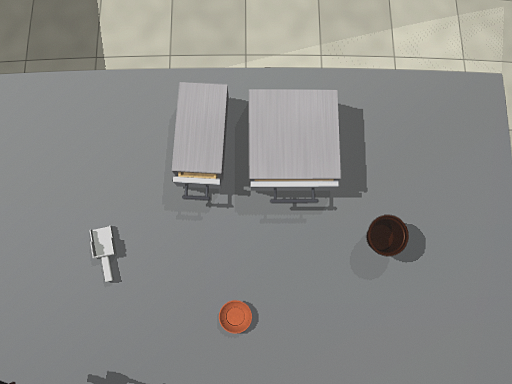

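View pics/scene0.png

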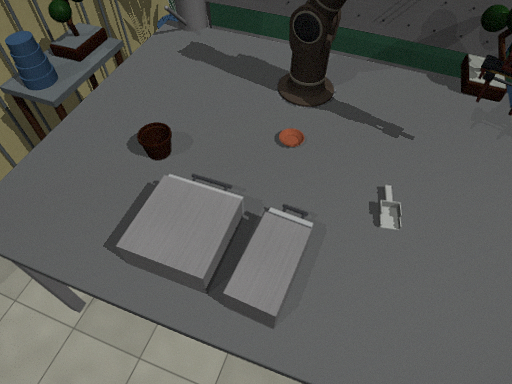

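The top view shows the wide box at (249-340, 90-187) with its handle at about (295,197), and the narrow one slightly open at (175-228, 84-185). The scoop is at (103,253), blade up-image and open side up. The pot is at (387,236), and there is an unlisted orange bowl at (236,317).

```bash
python3 - <<'E'
from h import *
out=[]
for n in("top","scene"):
    s=dict(np.load(f"{n}0.npz")); C=cloud(s); im=s["image"].astype(int)
    X,Y,Z=C[...,0],C[...,1],C[...,2]
    print(n,"bench z",np.median(Z[(abs(X-.45)<.1)&(abs(Y-.2)<.05)]))
    def rect(m,h,name):
        m=m.astype(np.uint8); k,l,st,c=cv2.connectedComponentsWithStats(m)
        for i in range(1,k):
            if st[i,4]<60: continue
            v,u=np.nonzero(l==i); p=C[v,u,:2] if h is None else onplane(s,u,v,h)[:,:2]
            r=cv2.minAreaRect((p*1000).astype(np.float32)); print(name,st[i,4],"c",np.round(r[0],1),"wh",np.round(r[1],1),"a",round(r[2],2),"z",np.median(C[v,u,2]).round(4))
    rect((Z>.09)&(Z<.115)&(X<1)&(X>.5)&(Y>-.3)&(Y<.4),.1,"boxtop")
    rect((Z>.05)&(Z<.095)&(X<1)&(X>.3)&(Y>-.2)&(Y<.35),None,"front/handle")
    w=(im.min(2)>110)&(Y>.3)&(Y<.6)&(X>.3)&(X<.7)
    rect(w,.015,"scoop")
    rect((Z>.012)&(Z<.05)&(Y>.3)&(Y<.6)&(X>.35)&(X<.7),None,"scoopZ")
    # zoom crops
s=dict(np.load("top0.npz"))["image"]
a=cv2.resize(s[215:290,75:135],None,fx=6,fy=6,interpolation=cv2.INTER_CUBIC)
b=cv2.resize(s[170:220,240:350],None,fx=4,fy=4,interpolation=cv2.INTER_CUBIC)
c=np.zeros((450,800,3),np.uint8); c[:450,:360]=a; c[:200,360:800]=b; cv2.imwrite("pics/crop1.png",c)
E
```

```text
top bench z 8.736821109700532e-05
boxtop 4406 c [807.3 123.1] wh [132.  248.3] a 86.42 z 0.1001
boxtop 8081 c [ 788.7 -127.7] wh [239.1 247.5] a 89.57 z 0.0998
front/handle 688 c [658.8 123.1] wh [ 91.4 137.8] a 10.21 z 0.0783
front/handle 961 c [ 637.9 -105.2] wh [ 61.5 189.8] a 0.58 z 0.0822
scoop 14068 c [499.5 445.9] wh [396.7 300. ] a 0.02 z 0.0004
scoopZ 371 c [475.2 392. ] wh [150.6  63.3] a 10.7 z 0.0219
scene bench z 0.0007481922279881648
boxtop 7667 c [ 787.  -126.3] wh [258.7 245.6] a 0.53 z 0.1013
boxtop 5118 c [810.2 122.9] wh [131.5 250.6] a 86.57 z 0.101
front/handle 1196 c [ 761.5 -101.7] wh [195.1 305.9] a 89.78 z 0.0736
front/handle 403 c [647.3 132.6] wh [124.6  56. ] a 86.91 z 0.0869
front/handle 402 c [868.7 164.5] wh [106.9 228.6] a 52.5 z 0.0735
scoop 150 c [452.2 394.2] wh [118.   49.1] a 29.98 z 0.023
scoop 273 c [509.8 397.3] wh [98.3 51.5] a 8.44 z 0.0044
scoopZ 316 c [476.8 392.6] wh [146.7  59.7] a 11.48 z 0.0224
```

View pics/crop1.png

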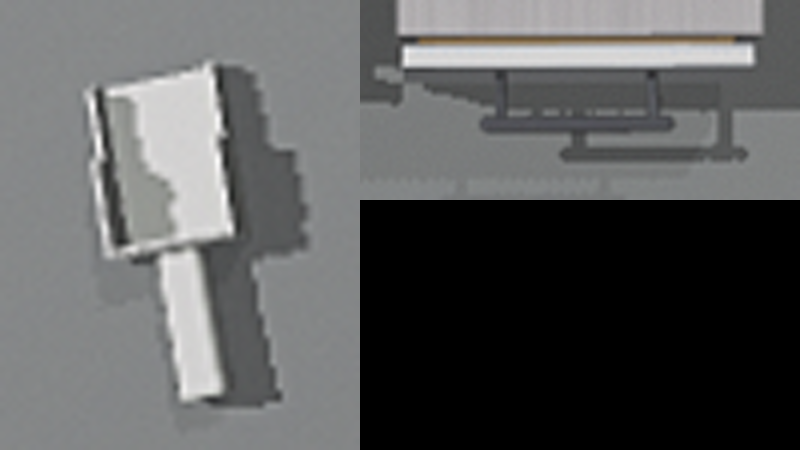

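```bash
python3 - <<'E'
from h import *
s=dict(np.load("top0.npz")); im=s["image"].astype(int); C=cloud(s); Z=C[...,2]
print("bar ends",onplane(s,np.array([270.3,318.5]),np.array([201,201.]),.0675).round(4).tolist())
# bar: depth
m=(Z>.05)&(Z<.075)&(np.indices(Z.shape)[0]>192)&(np.indices(Z.shape)[0]<207)&(np.indices(Z.shape)[1]>262)&(np.indices(Z.shape)[1]<325)
print("bar depth",m.sum(),np.median(C[m],0).round(4),C[m].min(0).round(4),C[m].max(0).round(4))
v,u=np.nonzero(m);r=cv2.minAreaRect((onplane(s,u,v,.066)[:,:2]*1000).astype(np.float32));print(r)
# scoop handle
m=(Z>.014)&(Z<.03)&(abs(C[...,0]-.43)<.035)&(abs(C[...,1]-.385)<.05)
v,u=np.nonzero(m); p=C[m][:,:2]*1000
print(m.sum(),p.mean(0),cv2.minAreaRect(p.astype(np.float32)),cv2.fitLine(p.astype(np.float32),cv2.DIST_L2,0,.01,.01).ravel())
for n in("narrow",):
    m=(abs(C[...,1]-.12)<.1)&(Z>.05)&(Z<.075)&(C[...,0]<.68)&(C[...,0]>.5); print("narrow bar",C[m].min(0),C[m].max(0))
E
```

```text
bar ends [[0.6121, -0.0635, 0.0675], [0.6112, -0.1921, 0.0675]]
bar depth 237 [ 0.6143 -0.1237  0.0654] [ 0.6068 -0.1909  0.0582] [ 0.6342 -0.0626  0.0709]
((619.9571533203125, -126.96123504638672), (128.26187133789062, 26.852651596069336), 89.60355377197266)
185 [433.44123638 381.85720355] ((434.27471923828125, 382.20269775390625), (66.42744445800781, 23.018550872802734), 12.536705017089844) [9.8190570e-01 1.8937053e-01 4.3344122e+02 3.8185721e+02]
narrow bar [0.61594229 0.06961842 0.05005571] [0.67972387 0.19298891 0.07484912]
```

Call:
{"fn": "play_rows", "kwargs": {
  "plan": [
    {"dx": 447,"dy": -730,"dz": -40,"twist": -1.31,"claw": 27},
    {"dx": 447,"dy": -730,"dz": -40,"twist": -1.31,"claw": 27},
    {"dx": 447,"dy": -730,"dz": -40,"twist": -1.31,"claw": 27},
    {"dx": 447,"dy": -730,"dz": -40,"twist": -1.31,"claw": 27},
    {"dx": 447,"dy": -730,"dz": -40,"twist": -1.31,"claw": 27},
    {"dx": 447,"dy": -730,"dz": -40,"twist": -1.31,"claw": 27},
    {"dx": 447,"dy": -730,"dz": -40,"twist": -1.31,"claw": 27},
    {"dx": 447,"dy": -730,"dz": -40,"twist": -1.31,"claw": 27},
    {"dx": 447,"dy": -730,"dz": -40,"twist": -1.31,"claw": 27},
    {"dx": 447,"dy": -730,"dz": -40,"twist": -1.31,"claw": 27},
    {"dx": 447,"dy": -730,"dz": -40,"twist": -1.31,"claw": 27},
    {"dx": 447,"dy": -730,"dz": -40,"twist": -1.31,"claw": 27},
    {"dx": 447,"dy": -730,"dz": -40,"twist": -1.31,"claw": 27},
    {"dx": 447,"dy": -730,"dz": -40,"twist": -1.31,"claw": 27},
    {"dx": 447,"dy": -730,"dz": -40,"twist": -1.31,"claw": 27},
    {"dx": 447,"dy": -730,"dz": -40,"twist": -1.31,"claw": 27},
    {"dx": 447,"dy": -730,"dz": -40,"twist": -1.31,"claw": 27},
    {"dx": 447,"dy": -730,"dz": -40,"twist": -1.31,"claw": 27},
    {"dx": 447,"dy": -730,"dz": -40,"twist": -1.31,"claw": 27}
  ]
}}

```text
t: 2.48
position: [0.6136, -0.1267, 0.1829]
eef_rot: [-0.0, 0.71, 0.704, 0.0]
force: [-0.4, -0.7, 0.1]
finger_gap: 0.0273
gripper_force: 0.0
```

```bash
cat >> h.py <<'E'
def wrist():
    from scipy.spatial.transform import Rotation as R
    st=bot.sense(); s=bot.snapshot("wrist"); q=st["eef_rot"]
    T=np.eye(4); T[:3,:3]=R.from_quat([q[1],q[2],q[3],q[0]]).as_matrix(); T[:3,3]=st["position"]
    s["pose"]=T@s["mount"]; return s,st
E
python3 - <<'E'
from h import *
s,st=wrist(); cv2.imwrite("pics/w1.png",s["image"]); C=cloud(s)
print(s["pose"].round(3).tolist())
X,Y,Z=C[...,0],C[...,1],C[...,2]
m=(Z>.05)&(Z<.075)&(X<.632)&(X>.55)&(abs(Y+.128)<.04)
p=C[m]; print(m.sum(), p.min(0),p.max(0),np.median(p,0))
m=(Z>.078)&(Z<.094)&(X>.62)&(X<.68)&(abs(Y+.128)<.08); print("plate",m.sum(),C[m].min(0),C[m].max(0))
E
```

```text
[[1.0, 0.007, 0.003, 0.614], [-0.007, 0.968, 0.249, -0.06], [-0.001, -0.249, 0.968, 0.345], [0.0, 0.0, 0.0, 1.0]]
1045 [ 0.60794998 -0.16795247  0.060824  ] [ 0.61833508 -0.08841515  0.06880884] [ 0.61351649 -0.12650625  0.06615766]
plate 3265 [ 0.64822551 -0.18004598  0.07800066] [ 0.66913732 -0.04804294  0.09395312]
```

View pics/w1.png

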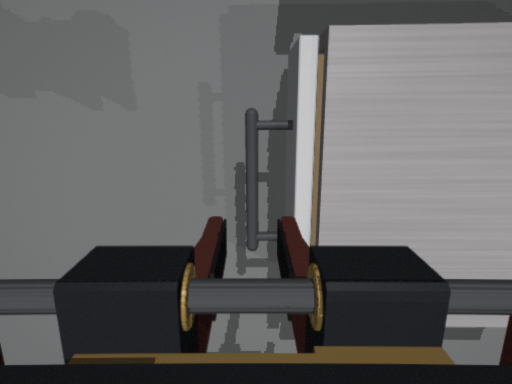

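The wrist view shows the bar at (252, 110-250), lying between the finger planes, with the gap to the white plate on its right. The bar is centred at x = 0.613 and the plate at 0.648, so I can descend.

Call:
{"fn": "play_rows", "kwargs": {
  "plan": [
    {"dz": -50,"dy": -1,"claw": 27},
    {"dz": -90,"dy": -1,"claw": 27},
    {"dz": -115,"dy": -1,"claw": 27},
    {"dz": -130,"dy": -1,"claw": 27},
    {"dz": -139,"dy": -1,"claw": 27},
    {"dz": -139,"dy": -1,"claw": 27},
    {"dz": -139,"dy": -1,"claw": 5},
    {"dz": -139,"dy": -1,"claw": 5},
    {"dz": -139,"dy": -1,"claw": 5},
    {"dz": -139,"dy": -1,"claw": 5}
  ],
  "force": 30
}}

```text
schema error: expected keys dx, dy, dz, twist, claw
```

Call:
{"fn": "play_rows", "kwargs": {
  "plan": [
    {"dx": 0,"twist": 0,"dz": -50,"dy": -1,"claw": 27},
    {"dx": 0,"twist": 0,"dz": -90,"dy": -1,"claw": 27},
    {"dx": 0,"twist": 0,"dz": -115,"dy": -1,"claw": 27},
    {"dx": 0,"twist": 0,"dz": -130,"dy": -1,"claw": 27},
    {"dx": 0,"twist": 0,"dz": -139,"dy": -1,"claw": 27},
    {"dx": 0,"twist": 0,"dz": -139,"dy": -1,"claw": 27},
    {"dx": 0,"twist": 0,"dz": -139,"dy": -1,"claw": 5},
    {"dx": 0,"twist": 0,"dz": -139,"dy": -1,"claw": 5},
    {"dx": 0,"twist": 0,"dz": -139,"dy": -1,"claw": 5},
    {"dx": 0,"twist": 0,"dz": -139,"dy": -1,"claw": 5}
  ],
  "force": 30
}}

```text
t: 3.78
position: [0.6141, -0.1287, 0.0445]
eef_rot: [0.0, 0.71, 0.704, 0.0]
force: [-1.0, 0.6, 6.5]
finger_gap: 0.0102
gripper_force: 30.0
```

Call:
{"fn": "play_rows", "kwargs": {
  "plan": [
    {"dx": -5,"dy": 0,"dz": 0,"twist": 0,"claw": 5},
    {"dx": -15,"dy": 0,"dz": 0,"twist": 0,"claw": 5},
    {"dx": -28,"dy": 0,"dz": 0,"twist": 0,"claw": 5},
    {"dx": -42,"dy": 0,"dz": 0,"twist": 0,"claw": 5},
    {"dx": -56,"dy": 0,"dz": 0,"twist": 0,"claw": 5},
    {"dx": -70,"dy": 1,"dz": 0,"twist": 0,"claw": 5},
    {"dx": -84,"dy": 1,"dz": 0,"twist": 0,"claw": 5},
    {"dx": -98,"dy": 1,"dz": 0,"twist": 0,"claw": 5},
    {"dx": -112,"dy": 1,"dz": 0,"twist": 0,"claw": 5},
    {"dx": -126,"dy": 1,"dz": 0,"twist": 0,"claw": 5},
    {"dx": -140,"dy": 1,"dz": 0,"twist": 0,"claw": 5},
    {"dx": -154,"dy": 1,"dz": 0,"twist": 0,"claw": 5},
    {"dx": -166,"dy": 1,"dz": 0,"twist": 0,"claw": 5},
    {"dx": -174,"dy": 1,"dz": 0,"twist": 0,"claw": 5},
    {"dx": -179,"dy": 1,"dz": 0,"twist": 0,"claw": 5},
    {"dx": -182,"dy": 1,"dz": 0,"twist": 0,"claw": 5},
    {"dx": -184,"dy": 1,"dz": 0,"twist": 0,"claw": 5},
    {"dx": -184,"dy": 1,"dz": 0,"twist": 0,"claw": 5},
    {"dx": -184,"dy": 1,"dz": 0,"twist": 0,"claw": 5}
  ]
}}

```text
t: 6.15
position: [0.4361, -0.1285, 0.0446]
eef_rot: [0.006, 0.71, 0.704, 0.003]
force: [22.7, -1.3, -18.0]
finger_gap: 0.01
gripper_force: 30.0
```

Call:
{"fn": "play_rows", "kwargs": {
  "plan": [
    {"dx": 5,"dy": 0,"dz": 0,"twist": 0,"claw": 5},
    {"dx": 5,"dy": 0,"dz": 0,"twist": 0,"claw": 5},
    {"dx": 5,"dy": 0,"dz": 0,"twist": 0,"claw": 27},
    {"dx": 5,"dy": 0,"dz": 0,"twist": 0,"claw": 27},
    {"dx": 5,"dy": 0,"dz": 0,"twist": 0,"claw": 27},
    {"dx": 5,"dy": 0,"dz": 30,"twist": 0,"claw": 27},
    {"dx": 5,"dy": 0,"dz": 85,"twist": 0,"claw": 27},
    {"dx": 5,"dy": 0,"dz": 140,"twist": 0,"claw": 27},
    {"dx": 5,"dy": 0,"dz": 140,"twist": 0,"claw": 27}
  ]
}}

```text
t: 7.28
position: [0.4364, -0.128, 0.1868]
eef_rot: [0.002, 0.71, 0.704, 0.003]
force: [0.0, 0.4, -0.9]
finger_gap: 0.0273
gripper_force: 0.0
```

```bash
python3 - <<'E'
from h import *
s,st=wrist(); C=cloud(s); print(st["position"],st["force"])
X,Y,Z=C[...,0],C[...,1],C[...,2]
m=(Z>.05)&(Z<.075)&(X<.45)&(X>.40)&(abs(Y+.128)<.04)
p=C[m]; print(m.sum(), p.min(0),p.max(0),np.median(p,0))
m=(Z>.078)&(Z<.094)&(X>.44)&(X<.52)&(abs(Y+.128)<.08); print("plate",m.sum(),np.percentile(C[m],[1,99],axis=0))
t=bot.snapshot("top"); np.savez("top1.npz",**t); cv2.imwrite("pics/top1.png",t["image"])
C=cloud(t);X,Y,Z=C[...,0],C[...,1],C[...,2]
m=(Z>.09)&(Z<.115)&(X<1)&(X>.6)&(Y<0)&(Y>-.3); print("boxtop",np.percentile(C[m],[.5,99.5],axis=0))
m=(Z>.01)&(Z<.035)&(X<.65)&(X>.45)&(Y<0)&(Y>-.25); print("floor",np.percentile(C[m],[1,99],axis=0))
m=(Z>.065)&(Z<.095)&(X<.65)&(X>.45)&(Y<0)&(Y>-.27); print("walls",np.percentile(C[m],[1,99],axis=0))
E
```

```text
[ 0.43639213 -0.12795879  0.18682592] [ 0.01907774  0.41315145 -0.91511772]
1071 [ 0.43022307 -0.16786342  0.06136722] [ 0.44113153 -0.08835303  0.06873951] [ 0.43577306 -0.12545845  0.06605848]
plate 2943 [[ 0.47061348 -0.1716584   0.07807214]
 [ 0.49091318 -0.04879667  0.08847584]]
boxtop [[ 0.66665168 -0.24607484  0.09253654]
 [ 0.91160152 -0.00872885  0.1065296 ]]
floor [[ 0.49797137 -0.22462091  0.0152073 ]
 [ 0.64845742 -0.03187894  0.02897344]]
walls [[ 0.4606513  -0.23061178  0.06538372]
 [ 0.64746514 -0.01346922  0.09196534]]
```

View pics/top1.png

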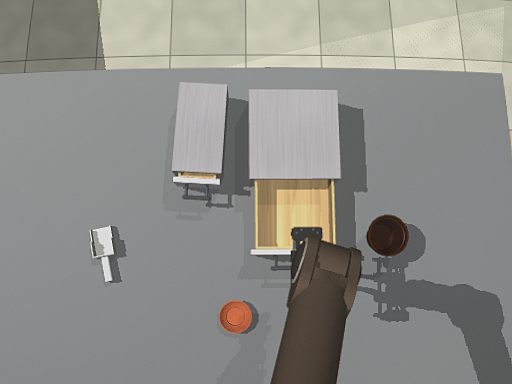

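The top view shows the wide drawer open, its floor at (257-332, 180-248), the arm over its handle, and the narrow drawer and pot unchanged. The 22 N resistance at the end and the opening estimated at 0.182 m both say it reached the stop. Next is the scoop.

Call:
{"fn": "play_rows", "kwargs": {
  "plan": [
    {"dx": 0,"dy": 500,"dz": 20,"twist": 1.77,"claw": 50},
    {"dx": 6,"dy": 500,"dz": 20,"twist": 1.77,"claw": 50},
    {"dx": 12,"dy": 515,"dz": 0,"twist": 1.77,"claw": 50},
    {"dx": 12,"dy": 515,"dz": 0,"twist": 1.77,"claw": 50},
    {"dx": 12,"dy": 515,"dz": 0,"twist": 1.77,"claw": 50},
    {"dx": 12,"dy": 515,"dz": 0,"twist": 1.77,"claw": 50},
    {"dx": 12,"dy": 515,"dz": -20,"twist": 1.77,"claw": 50},
    {"dx": 12,"dy": 515,"dz": -40,"twist": 1.77,"claw": 50},
    {"dx": 12,"dy": 515,"dz": -50,"twist": 1.77,"claw": 50},
    {"dx": 12,"dy": 515,"dz": -50,"twist": 1.77,"claw": 50},
    {"dx": 12,"dy": 515,"dz": -50,"twist": 1.77,"claw": 50},
    {"dx": 12,"dy": 515,"dz": -50,"twist": 1.77,"claw": 50},
    {"dx": 12,"dy": 515,"dz": -50,"twist": 1.77,"claw": 50}
  ]
}}

```text
t: 9.0
position: [0.4467, 0.387, 0.1336]
eef_rot: [-0.0, -0.094, 0.996, -0.0]
force: [0.8, 0.2, 0.5]
finger_gap: 0.0502
gripper_force: 0.0
```

```bash
python3 - <<'E'
from h import *
s,st=wrist(); C=cloud(s); print(st["position"],st["eef_rot"]); cv2.imwrite("pics/w2.png",s["image"])
X,Y,Z=C[...,0],C[...,1],C[...,2]
q=st["eef_rot"]; print("tool y deg",np.degrees(np.arctan2(2*q[2]**2-1,2*q[1]*q[2])))
m=(Z>.012)&(Z<.04)&(abs(X-.476)<.09)&(abs(Y-.392)<.06)
v,u=np.nonzero(m); p=C[m]*1000; print(len(p),p.min(0),p.max(0))
print(cv2.minAreaRect(p[:,:2].astype(np.float32)))
d=np.array([.982,.189]); r=(p[:,:2]-[476,392]); a=r@d; b=r@[-d[1],d[0]]
print("along",np.percentile(a,[1,99]),"across",np.percentile(b,[1,99]))
for lo,hi in((-75,-55),(-55,-40),(-40,-25),(-25,-12)):
    k=(a>lo)&(a<hi); print(lo,hi,k.sum(),np.percentile(b[k],[2,98]) if k.sum() else "",np.median(p[k,2]) if k.sum() else "")
E
```

```text
[0.44667017 0.38697673 0.13359721] [-7.04161497e-05 -9.40972112e-02  9.95563011e-01 -2.11350417e-05]
tool y deg 100.79872220597336
3191 [399.47517525 361.0362136   12.00727764] [540.66382527 432.49051772  31.63593309]
((468.2686767578125, 390.0262756347656), (137.6806640625, 60.08616638183594), 11.319905281066895)
along [-76.18706189  55.88075471] across [-29.84112628  29.43079319]
-75 -55 618 [-11.41590217   9.77570851] 21.30984269542138
-55 -40 443 [-11.63723895   9.95325402] 21.313403749403214
-40 -25 426 [-10.95257371  10.0732943 ] 21.231035802509762
-25 -12 349 [-11.0943059   10.16598568] 21.26781805265082
```

View pics/w2.png

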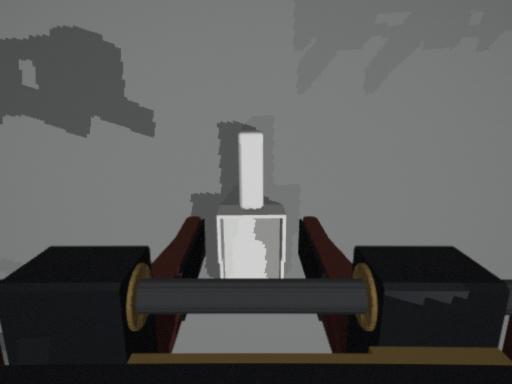

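The wrist view shows the scoop handle at (252, 135-205) centred between the fingers. The lateral error is under 1 mm, so I can descend and grip.

Call:
{"fn": "play_rows", "kwargs": {
  "plan": [
    {"dx": 1,"dy": 0,"dz": -45,"twist": 0,"claw": 50},
    {"dx": 1,"dy": 0,"dz": -85,"twist": 0,"claw": 50},
    {"dx": 1,"dy": 0,"dz": -110,"twist": 0,"claw": 50},
    {"dx": 1,"dy": 0,"dz": -122,"twist": 0,"claw": 45},
    {"dx": 1,"dy": 0,"dz": -129,"twist": 0,"claw": 40},
    {"dx": 1,"dy": 0,"dz": -129,"twist": 0,"claw": 30},
    {"dx": 1,"dy": 0,"dz": -129,"twist": 0,"claw": 12},
    {"dx": 1,"dy": 0,"dz": -129,"twist": 0,"claw": 12},
    {"dx": 1,"dy": 0,"dz": -129,"twist": 0,"claw": 12},
    {"dx": 1,"dy": 0,"dz": -129,"twist": 0,"claw": 12}
  ],
  "force": 25
}}

```text
t: 10.3
position: [0.4481, 0.3878, 0.0056]
eef_rot: [0.001, -0.095, 0.995, 0.0]
force: [-0.9, -0.9, 6.3]
finger_gap: 0.0216
gripper_force: 25.0
```

Call:
{"fn": "play_rows", "kwargs": {
  "plan": [
    {"dx": 0,"dy": 0,"dz": 8,"twist": 0,"claw": 12},
    {"dx": 0,"dy": 0,"dz": 30,"twist": 0,"claw": 12},
    {"dx": 0,"dy": 0,"dz": 65,"twist": 0,"claw": 12},
    {"dx": 0,"dy": 0,"dz": 105,"twist": 0,"claw": 12},
    {"dx": 0,"dy": -10,"dz": 140,"twist": 0,"claw": 12},
    {"dx": 5,"dy": -35,"dz": 155,"twist": 0,"claw": 12},
    {"dx": 15,"dy": -75,"dz": 155,"twist": -0.03,"claw": 12},
    {"dx": 25,"dy": -120,"dz": 155,"twist": -0.06,"claw": 12},
    {"dx": 35,"dy": -170,"dz": 155,"twist": -0.09,"claw": 12},
    {"dx": 45,"dy": -220,"dz": 155,"twist": -0.12,"claw": 12},
    {"dx": 55,"dy": -270,"dz": 155,"twist": -0.15,"claw": 12},
    {"dx": 65,"dy": -320,"dz": 155,"twist": -0.18,"claw": 12},
    {"dx": 75,"dy": -370,"dz": 155,"twist": -0.2,"claw": 12},
    {"dx": 85,"dy": -415,"dz": 155,"twist": -0.2,"claw": 12},
    {"dx": 95,"dy": -455,"dz": 155,"twist": -0.2,"claw": 12},
    {"dx": 102,"dy": -490,"dz": 155,"twist": -0.2,"claw": 12},
    {"dx": 106,"dy": -510,"dz": 155,"twist": -0.2,"claw": 12},
    {"dx": 107,"dy": -515,"dz": 155,"twist": -0.2,"claw": 12},
    {"dx": 107,"dy": -515,"dz": 155,"twist": -0.2,"claw": 12},
    {"dx": 107,"dy": -515,"dz": 155,"twist": -0.2,"claw": 12}
  ]
}}

```text
t: 12.8
position: [0.5543, -0.1265, 0.1595]
eef_rot: [-0.0, 0.004, 1.0, 0.0]
force: [-0.2, 0.6, -0.5]
finger_gap: 0.0216
gripper_force: 25.0
```

```bash
python3 - <<'E'
from h import *
s,st=wrist(); C=cloud(s); print(st["position"],st["eef_rot"],st["finger_gap"],st["force"]); cv2.imwrite("pics/w3.png",s["image"])
t=bot.snapshot("scene")
c=np.hstack([cv2.resize(s["image"],(400,300)),cv2.resize(t["image"][110:270,80:300],(400,300))]); cv2.imwrite("pics/c3.png",c)
C=C*1000;X,Y,Z=C[...,0],C[...,1],C[...,2]
# handle top tilt
m=(Z>100)&(Z<200)&(abs(Y+127)<9)&(X>500)&(X<550); p=C[m]; print(m.sum(),p.min(0),p.max(0),np.polyfit(p[:,0],p[:,2],1) if len(p) else "")
E
```

```text
[ 0.55430292 -0.12646577  0.1594735 ] [-2.35964306e-04  4.18220882e-03  9.99991179e-01  3.07881491e-04] 0.021570166033278975 [-0.21654173  0.5875619  -0.45614345]
3623 [ 506.0352351  -135.98995209  157.27766969] [ 549.98545319 -118.01182717  177.47913093] [5.14396392e-02 1.47857220e+02]
```

View pics/c3.png

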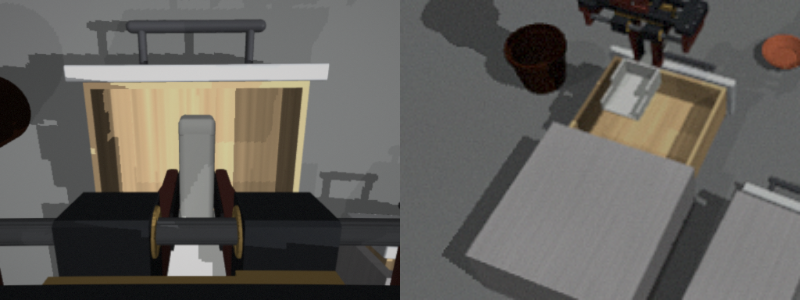

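The left half (wrist) shows the scoop handle at (197,120-215), square between the drawer walls. The right half (scene) shows the blade held over the open drawer. I'll lower it gently.

Call:
{"fn": "play_rows", "kwargs": {
  "plan": [
    {"dx": -3,"dy": 0,"dz": -15,"twist": 0,"claw": 12},
    {"dx": -3,"dy": 0,"dz": -40,"twist": 0,"claw": 12},
    {"dx": -3,"dy": 0,"dz": -65,"twist": 0,"claw": 12},
    {"dx": -3,"dy": 0,"dz": -90,"twist": 0,"claw": 12},
    {"dx": -3,"dy": 0,"dz": -108,"twist": 0,"claw": 12},
    {"dx": -3,"dy": 0,"dz": -118,"twist": 0,"claw": 12},
    {"dx": -3,"dy": 0,"dz": -124,"twist": 0,"claw": 12},
    {"dx": -3,"dy": 0,"dz": -127,"twist": 0,"claw": 12},
    {"dx": -3,"dy": 0,"dz": -129,"twist": 0,"claw": 12},
    {"dx": -3,"dy": 0,"dz": -130,"twist": 0,"claw": 12},
    {"dx": -3,"dy": 0,"dz": -131,"twist": 0,"claw": 12},
    {"dx": -3,"dy": 0,"dz": -131,"twist": 0,"claw": 12}
  ]
}}

```text
t: 14.4
position: [0.5516, -0.1276, 0.0287]
eef_rot: [0.0, 0.005, 1.0, 0.0]
force: [-0.2, 0.1, -1.7]
finger_gap: 0.0222
gripper_force: 25.0
```

Call:
{"fn": "play_rows", "kwargs": {
  "plan": [
    {"dx": 0,"dy": 0,"dz": -1,"twist": 0,"claw": 12},
    {"dx": 0,"dy": 0,"dz": -1,"twist": 0,"claw": 12},
    {"dx": 0,"dy": 0,"dz": -1.5,"twist": 0,"claw": 12},
    {"dx": 0,"dy": 0,"dz": -1.5,"twist": 0,"claw": 12}
  ]
}}

```text
t: 14.9
position: [0.5517, -0.1276, 0.0276]
eef_rot: [0.0, 0.005, 1.0, 0.0]
force: [-1.5, 0.5, 4.7]
finger_gap: 0.0219
gripper_force: 25.0
```

Call:
{"fn": "play_rows", "kwargs": {
  "plan": [
    {"dx": 0,"dy": 0,"dz": -1,"twist": 0,"claw": 24},
    {"dx": 0,"dy": 0,"dz": -1,"twist": 0,"claw": 30},
    {"dx": 0,"dy": 0,"dz": -1,"twist": 0,"claw": 40},
    {"dx": 0,"dy": 0,"dz": -1,"twist": 0,"claw": 46},
    {"dx": 0,"dy": 0,"dz": 5,"twist": 0,"claw": 46},
    {"dx": 0,"dy": 0,"dz": 25,"twist": 0,"claw": 46},
    {"dx": 0,"dy": 0,"dz": 75,"twist": 0,"claw": 46},
    {"dx": 0,"dy": 0,"dz": 130,"twist": 0,"claw": 46},
    {"dx": 0,"dy": 0,"dz": 160,"twist": 0,"claw": 46}
  ]
}}

```text
t: 16.02
position: [0.5525, -0.128, 0.1906]
eef_rot: [0.002, 0.005, 1.0, -0.0]
force: [0.2, 0.5, 0.4]
finger_gap: 0.0458
gripper_force: 0.0
```

```bash
python3 - <<'E'
from h import *
s,st=wrist(); C=cloud(s)*1000; print(st["position"],st["force"])
t=bot.snapshot("scene")
c=np.hstack([cv2.resize(s["image"],(400,300)),cv2.resize(t["image"][110:270,80:300],(400,300))]); cv2.imwrite("pics/c4.png",c)
X,Y,Z=C[...,0],C[...,1],C[...,2]
m=(Z>30)&(Z<60)&(abs(Y+127)<8)&(X>490)&(X<545); p=C[m]; print("handle",m.sum(),p.min(0),p.max(0),np.polyfit(p[:,0],p[:,2],1))
m=(Z>50)&(Z<75)&(X<455)&(X>400)&(abs(Y+128)<40); p=C[m]; print("bar",p.min(0),p.max(0),np.median(p,0))
E
```

```text
[ 0.55249737 -0.12800595  0.19061732] [0.18588423 0.49142343 0.37989104]
handle 761 [ 503.33402626 -134.96507844   30.05812986] [ 544.83124662 -119.02915324   46.17019245] [ 0.03539541 24.65118161]
bar [ 429.76109328 -167.89500135   60.38902022] [441.4844996  -88.10678694  69.39741407] [ 436.35085651 -128.03920796   66.29790784]
```

View pics/c4.png

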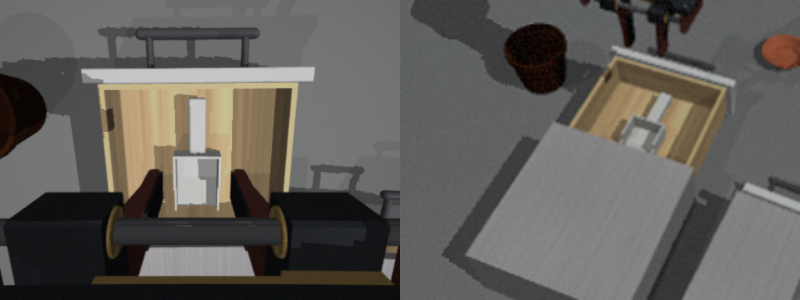

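The scoop lies flat, open side up, in the drawer (left view: handle (197,98-150), blade (175-220,150-210)). The bar is still at x = 0.436. I'll go back over the handle to close it.

Call:
{"fn": "play_rows", "kwargs": {
  "plan": [
    {"dx": -116,"dy": 0,"dz": 0,"twist": -1.57,"claw": 27},
    {"dx": -116,"dy": 0,"dz": 0,"twist": -1.57,"claw": 27},
    {"dx": -116,"dy": 0,"dz": 0,"twist": -1.57,"claw": 27},
    {"dx": -116,"dy": 0,"dz": 0,"twist": -1.57,"claw": 27},
    {"dx": -116,"dy": 0,"dz": 0,"twist": -1.57,"claw": 27},
    {"dx": -116,"dy": 0,"dz": 0,"twist": -1.57,"claw": 27},
    {"dx": -116,"dy": 0,"dz": 0,"twist": -1.57,"claw": 27},
    {"dx": -116,"dy": 0,"dz": 0,"twist": -1.57,"claw": 27},
    {"dx": -116,"dy": 0,"dz": 0,"twist": -1.57,"claw": 27},
    {"dx": -116,"dy": 0,"dz": 0,"twist": -1.57,"claw": 27},
    {"dx": -116,"dy": 0,"dz": 0,"twist": -1.57,"claw": 27},
    {"dx": -116,"dy": 0,"dz": 0,"twist": -1.57,"claw": 27}
  ]
}}

```text
t: 17.62
position: [0.4354, -0.1276, 0.187]
eef_rot: [-0.0, 0.71, 0.704, -0.0]
force: [0.1, 0.4, 0.2]
finger_gap: 0.0268
gripper_force: 0.0
```

Call:
{"fn": "play_rows", "kwargs": {
  "plan": [
    {"dx": 0,"dy": 0,"dz": -50,"twist": 0,"claw": 27},
    {"dx": 0,"dy": 0,"dz": -90,"twist": 0,"claw": 27},
    {"dx": 0,"dy": 0,"dz": -118,"twist": 0,"claw": 27},
    {"dx": 0,"dy": 0,"dz": -134,"twist": 0,"claw": 27},
    {"dx": 0,"dy": 0,"dz": -143,"twist": 0,"claw": 27},
    {"dx": 0,"dy": 0,"dz": -143,"twist": 0,"claw": 27},
    {"dx": 0,"dy": 0,"dz": -143,"twist": 0,"claw": 5},
    {"dx": 0,"dy": 0,"dz": -143,"twist": 0,"claw": 5},
    {"dx": 0,"dy": 0,"dz": -143,"twist": 0,"claw": 5},
    {"dx": 0,"dy": 0,"dz": -143,"twist": 0,"claw": 5}
  ],
  "force": 30
}}

```text
t: 18.88
position: [0.4362, -0.1276, 0.0448]
eef_rot: [0.0, 0.71, 0.704, 0.001]
force: [-0.6, -0.6, 5.8]
finger_gap: 0.0098
gripper_force: 30.0
```

Call:
{"fn": "play_rows", "kwargs": {
  "plan": [
    {"dx": 3,"dy": 0,"dz": 0,"twist": 0,"claw": 5},
    {"dx": 9,"dy": 0,"dz": 0,"twist": 0,"claw": 5},
    {"dx": 17,"dy": 0,"dz": 0,"twist": 0,"claw": 5},
    {"dx": 26,"dy": 0,"dz": 0,"twist": 0,"claw": 5},
    {"dx": 36,"dy": 0,"dz": 0,"twist": 0,"claw": 5},
    {"dx": 46,"dy": 0,"dz": 0,"twist": 0,"claw": 5},
    {"dx": 56,"dy": 0,"dz": 0,"twist": 0,"claw": 5},
    {"dx": 66,"dy": 0,"dz": 0,"twist": 0,"claw": 5},
    {"dx": 76,"dy": 0,"dz": 0,"twist": 0,"claw": 5},
    {"dx": 86,"dy": 0,"dz": 0,"twist": 0,"claw": 5},
    {"dx": 96,"dy": -1,"dz": 0,"twist": 0,"claw": 5},
    {"dx": 106,"dy": -1,"dz": 0,"twist": 0,"claw": 5},
    {"dx": 116,"dy": -1,"dz": 0,"twist": 0,"claw": 5},
    {"dx": 126,"dy": -1,"dz": 0,"twist": 0,"claw": 5},
    {"dx": 136,"dy": -1,"dz": 0,"twist": 0,"claw": 5},
    {"dx": 145,"dy": -1,"dz": 0,"twist": 0,"claw": 5},
    {"dx": 153,"dy": -1,"dz": 0,"twist": 0,"claw": 5},
    {"dx": 160,"dy": -1,"dz": 0,"twist": 0,"claw": 5},
    {"dx": 165,"dy": -1,"dz": 0,"twist": 0,"claw": 5},
    {"dx": 168,"dy": -1,"dz": 0,"twist": 0,"claw": 5}
  ]
}}

```text
t: 21.38
position: [0.6037, -0.1278, 0.0448]
eef_rot: [-0.0, 0.71, 0.704, 0.0]
force: [-2.4, 1.6, 7.6]
finger_gap: 0.0101
gripper_force: 30.0
```

Call:
{"fn": "play_rows", "kwargs": {
  "plan": [
    {"dx": 2,"dy": 0,"dz": 0,"twist": 0,"claw": 5},
    {"dx": 4,"dy": 0,"dz": 0,"twist": 0,"claw": 5},
    {"dx": 6,"dy": 0,"dz": 0,"twist": 0,"claw": 5},
    {"dx": 8,"dy": 0,"dz": 0,"twist": 0,"claw": 5},
    {"dx": 10,"dy": 0,"dz": 0,"twist": 0,"claw": 5},
    {"dx": 11,"dy": 0,"dz": 0,"twist": 0,"claw": 5},
    {"dx": 12,"dy": 0,"dz": 0,"twist": 0,"claw": 5},
    {"dx": 13,"dy": 0,"dz": 0,"twist": 0,"claw": 5},
    {"dx": 14,"dy": 0,"dz": 0,"twist": 0,"claw": 5},
    {"dx": 15,"dy": 0,"dz": 0,"twist": 0,"claw": 5},
    {"dx": 15,"dy": 0,"dz": 0,"twist": 0,"claw": 5}
  ]
}}

```text
t: 22.75
position: [0.6178, -0.1278, 0.0449]
eef_rot: [-0.001, 0.71, 0.704, -0.0]
force: [-5.7, 1.9, 8.9]
finger_gap: 0.0102
gripper_force: 30.0
```

Call:
{"fn": "play_rows", "kwargs": {
  "plan": [
    {"dx": 1,"dy": 0,"dz": 0,"twist": 0,"claw": 5},
    {"dx": 2,"dy": 0,"dz": 0,"twist": 0,"claw": 5},
    {"dx": 3,"dy": 0,"dz": 0,"twist": 0,"claw": 5},
    {"dx": 3,"dy": 0,"dz": 0,"twist": 0,"claw": 5}
  ]
}}

```text
t: 23.25
position: [0.6177, -0.1278, 0.0448]
eef_rot: [-0.004, 0.71, 0.704, -0.002]
force: [-15.9, 3.7, 19.6]
finger_gap: 0.0103
gripper_force: 30.0
```

The stop is reached at 16 N after 181.5 mm of travel. Now I unload, release and retreat.

Call:
{"fn": "play_rows", "kwargs": {
  "plan": [
    {"dx": -2,"dy": 0,"dz": 0,"twist": 0,"claw": 5},
    {"dx": -3,"dy": 0,"dz": 0,"twist": 0,"claw": 5},
    {"dx": -3,"dy": 0,"dz": 0,"twist": 0,"claw": 5},
    {"dx": -3,"dy": 0,"dz": 0,"twist": 0,"claw": 27},
    {"dx": -3,"dy": 0,"dz": 0,"twist": 0,"claw": 27},
    {"dx": -3,"dy": 0,"dz": 0,"twist": 0,"claw": 27},
    {"dx": -3,"dy": 0,"dz": 30,"twist": 0,"claw": 27},
    {"dx": -3,"dy": 0,"dz": 80,"twist": 0,"claw": 27},
    {"dx": -3,"dy": 0,"dz": 140,"twist": 0,"claw": 27},
    {"dx": -3,"dy": 0,"dz": 160,"twist": 0,"claw": 27},
    {"dx": -3,"dy": 0,"dz": 160,"twist": 0,"claw": 27}
  ]
}}

```text
t: 24.62
position: [0.6195, -0.1288, 0.2058]
eef_rot: [0.001, 0.71, 0.704, 0.001]
force: [-0.1, -0.3, 0.4]
finger_gap: 0.0272
gripper_force: 0.0
```

```bash
python3 - <<'E'
from h import *
s,st=wrist(); C=cloud(s)*1000; print(st["position"],st["force"])
t=bot.snapshot("top")
c=np.hstack([cv2.resize(s["image"],(400,300)),cv2.resize(t["image"][75:275,75:425],(400,300))]); cv2.imwrite("pics/c5.png",c)
X,Y,Z=C[...,0],C[...,1],C[...,2]
m=(Z>50)&(Z<75)&(X<632)&(X>580)&(abs(Y+128)<40); p=C[m]; print("bar",p.min(0),p.max(0),np.median(p,0))
E
```

```text
[ 0.61952736 -0.128846    0.20576148] [-0.0887459  -0.31036904  0.41345402]
bar [ 611.83070933 -167.91014797   61.60556423] [622.33640653 -88.00074413  69.62004487] [ 617.24682364 -125.91764857   66.18552582]
```

View pics/c5.png

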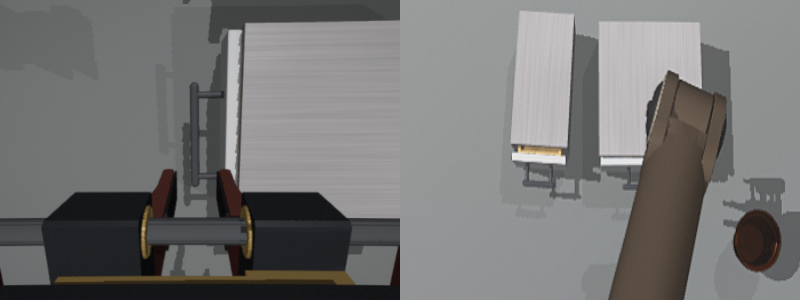

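The wide drawer is home: in the left view the plate at (233,30-180) sits flush with the box, with no gap. The bar is at x = 0.617, the narrow drawer and pot look untouched, and the gripper is clear.

```bash
python3 -c "
from plant import bot
print(bot.sign_off())"
```

```text
the job is handed in; nothing more can be done
None
```

The job is handed in: I opened the wide drawer to its stop, set the scoop down flat and right way up in it, and pushed the drawer gently home in about 25 s; the narrow drawer and the pot were not touched.

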